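Prove the conveyor's end-of-line switch, then run a carton home

TASK

The belt is stopped and the switch at its end stop needs checking. Push the switch's roller lever downstream with the fingers until it clicks, without driving it to the end of its travel, and let it spring right back. Then slide the carton along the belt between the guide rails until its leading face is flush against the stop plate and holds the switch tripped, and leave it there; disturb nothing else on the table.

Things in the scene. Friction and masses are not known exactly. Their poses are not given: they have to be found in the camera images.
- belt_center (a point): Centre of the white belt's top, 100 mm above the table, on a fixed bench conveyor (frame 190 mm wide, belt 150 mm wide, 660 mm long). y axis: downstream, along the belt to the end stop; x: across the belt to the side of the switch; z up. A motor and a control box hang beside the frame at the upstream end, below belt height.
- rail_mouth (a point): On the belt's centre line, at belt level, where the two aluminium guide rails begin (axes as the belt's). From here 110 mm downstream the rails' inner faces are 64 mm either side of the centre line; upstream of it they flare outwards over 45 mm. Rail tops are 26 mm above the belt.
- stop_face (a point): Middle of the belt's width, at belt level, on the upstream face of the fixed steel stop plate (axes as the belt's). The plate is 45 mm tall and reaches 18 mm from here to the switch side and 64 mm to the other, so that the lever swings past its end. A cross bar, its top 28 mm above the belt, stands 42 to 62 mm downstream. Stop and switch sit at a different place along the belt each time.
- roller_center (a point): Centre of the black roller (18 mm diameter, 10 mm tall, axis upright) on the end of the limit switch's flat steel lever; moves with the lever. At rest 45 mm from the centre line on the switch side, 21 mm upstream of the stop's face, 47.5 mm above the belt. The arm (4 mm thick) lies just under it, 38 to 42 mm above the belt, with only clear space and the belt below.
- switch_shaft (a point): On the lever's upright shaft, at the height of the lever arm: 92 mm from the centre line, 4 mm upstream of the stop's face. Shaft to roller centre 50 mm. The shaft stands on the switch's dark head; the grey switch body lies outboard of it, tops 36 mm above the belt, both off the belt.
- switch_lever (a joint): Angle of the switch lever, rad: 0 at rest, growing as the roller is pushed downstream. It clicks at 0.35 (roller 17 mm downstream of rest) and runs on to a solid end of travel at 1.0 (47 mm); stay below 0.9. About 0.55 (27 mm) is a sound push. A light spring (1 to 2 N at the roller) brings it back to 0. A carton flush at the stop holds it at about 0.6.
- carton_center (a point): Centre (half-way up) of the closed cardboard carton: 120 mm wide across the belt, 150 mm long along it, 80 mm high, 0.5 to 0.7 kg. It stands on the upstream part of the belt, a little askew. Its y axis points to its leading (downstream) face, 75 mm ahead; z up.
- tape_roll_center (a point): Centre of a roll of tan packing tape lying flat on the table (100 mm across, 48 mm high): leave alone
- screwdriver_grip (a point): On the handle of a screwdriver (190 mm) lying on the table on the near side of the conveyor: leave alone
- basket_center (a point): Centre of a white plastic basket (140 x 200 x 85 mm high) of small boxes near the belt's upstream end: leave alone
- tape_dispenser_center (a point): Centre of a black desk tape dispenser (65 x 150 x 90 mm high) on the table: leave alone
Not all that is in view belongs to the job. Of the things that look like the part that bears carton_center, the larger one is meant.

How it is judged:
On the way, in this order (a step that is already met when the one before it is completed fails the run):
1. the fingers push the roller lever past its click, with the carton still clear of it (value of joint switch_lever above 0.35 rad and contact force between the fingers and switch_lever above 0.2 N and y of carton_center in the frame of stop_face below -0.11 m), for 0.1 s.
2. the lever is let go and springs right back, with the carton still clear of it (value of joint switch_lever below 0.05 rad and contact force between the fingers and switch_lever below 0.05 N and y of carton_center in the frame of stop_face below -0.11 m), for 0.2 s.
At the end, for the whole second after the job is handed in: The carton stands flat and still on the belt, its leading face within 5 mm of the stop plate and square to it within 3 degrees, holding the switch lever beyond its click (over 0.40 rad); the tape roll, screwdriver, basket and tape dispenser are within 20 mm of where they were (y of carton_center in the frame of stop_face between -0.08 and -0.07 m and z of carton_center in the frame of stop_face between 0.035 and 0.045 m and angle between the y axis of carton_center and the y axis of stop_face, either way round below 0.05 rad and angle between carton_center's own z axis and vertical below 0.04 rad and value of joint switch_lever above 0.4 rad and linear speed of carton below 0.01 m/s and distance of each of tape_roll_center, screwdriver_grip, basket_center, tape_dispenser_center from where it was at the start of the episode below 0.02 m); the robot touches nothing.
It fails at once if the switch lever is driven to the end of its travel (over 0.9 rad) (value of joint switch_lever above 0.9 rad).
It fails at once if the carton tips over (more than 0.35 rad) (angle between carton_center's own z axis and vertical above 0.35 rad).
It also fails if it takes over 67 s, if anything falls off the work surface, if the arm or the gripper's body presses on something with over 40 N, if the wrist force passes 120 N, or if a joint passes its speed limit or range.

ROBOT

A 6-joint arm with a two-finger parallel gripper is mounted at the origin on the work surface. World frame = base frame: x ahead of the robot, y to its left, z up, the work surface at z = 0. Lengths are in m, angles in rad, forces in N, time in s.
With the tool pointing down it reaches from about 0.25 to 0.775 m from the base axis. Payload 4 kg.
Tool frame: the origin (TCP) lies midway between the tips of the shut fingers; the grasp point (between the pads) lies 19 mm behind it; z points along the fingers, y is the direction in which the jaws open and shut (so a half turn about z gives the same grasp; the last joint's range is limited). The gripper opens to 85 mm and grips with 20 to 120 N. Pads are 22 mm wide; open, the fingers measure 114 mm over their backs; the gripper's body (76 mm by 85 mm) begins 54 mm behind the grasp point. The pads swing forward as they close: fully open they stand 13 mm farther back than shut.
Start: joints at [1.014, 0.087, 1.371, -0, 1.684, -0.103], TCP at [0.241, 0.494, 0.231] pointing down, gripper open.
Joint ranges: [-3.1, 3.1], [-0.76, 2.03], [0.27, 2.55], [-1.08, 4.22], [0.17, 2.65], [-2.57, 2.57]. Speed limits (rad/s): [2.79, 2.79, 3.14, 3.14, 3.14, 3.14].

INTERFACE

Orientations are given as a rotation vector (axis times angle).
In Python, from workcell import ctrl, optics gives the robot as it stands. The module is installed in compiled form; this text tells all that it offers.
- The arm moves only by the tool servo_tool, never from a script. Its argument "targets" is a list of rows, each an object of numbers: "claw": the opening, from 0 (shut) to 1 (fully open); "x", "y", "z": the shift along the tool's x, y, z in mm; "wx", "wy", "wz": the turn, a rotation vector about the tool's x, y, z in rad. In form: [{"claw": .., "x": .., "y": .., "z": .., "wx": .., "wy": .., "wz": ..}, ...]. A call has 1 to 12 rows; each row is the pose to reach, as a shift and turn from the pose commanded when the call began, along the tool's axes at that moment; what a row does not reach only later rows make up. A row lasts 1/8 s, in which the tool goes at most 62.5 mm and 10.7 degrees, less where a joint would pass 70% of its speed; a pose out of reach is approached as far as the arm can. A call with a gripper value outside its range is refused whole. The fingers move at their own pace and stop on an object; "squeeze" is the grip in N (left out, the last holds). Time passes only in rows, so rows that repeat a pose let the fingers close. It gives the time, the measured TCP pose, the force and the opening at its end, in the units of the state.
- ctrl.get_obs(): the state, without advancing time (a new reading comes with each control period).
- optics.read_camera(name): name is "side" or "top"; returns (picture, depth): 384x512x3 uint8, blue, green, red; 384x512 float32, m along the optical axis (not along the pixel's ray), 0 where there is no reading.
- optics.get_calibration(name): a dict with "camera_matrix" (3x3 intrinsics, pixels), "dist_coeffs" ([k1, k2, p1, p2, k3] as OpenCV has them; the pictures are not rectified), "R" (3x3) and "t" (3): a world point X has camera coordinates R X + t. Camera axes: x right, y down, z forward; pixel columns grow to the right and rows downward; lengths in m; the calibration is good to about 2 mm. A picture is of the moment at which its call begins. get_calibration takes no time and is no camera call.
- ctrl.sign_off(): hands the job in, once; it reports no verdict.
The state is a dict: "clock": time; "joints": joint angles; "qvel": joint speeds; "joint_efforts": joint torques, N m; "tool_pos": TCP position; "eef_rot": TCP orientation; "contact_force": force on the tool from outside, world axes, zero at the start; "moment": the same for the moment, N m; "finger_gap": finger opening in m.
Only numpy, scipy, OpenCV 4.12 (cv2) and the standard library are available. Lean on these libraries where they do the work, as an engineer would, in place of code of your own. Each camera call takes 0.05 s, during which the arm holds its last target. There are 200 camera calls.

## Working session

There is one attempt and no reset: what is moved stays moved. The work goes in short steps, Python scripts to look and compute and a tool call to move; the robot and the scene stay as the last step left them, time stands still between calls to the robot, and variables do not carry over. Pictures are saved under pics/ and viewed, about 8 in all and at most 12, crops included, and the job is handed in when it is done.

Besides the shell and the picture viewer there is one more tool, called after ">>>" as name([rows], argument=value, ...), one row to a line, values as JSON. servo_tool: Moves the arm, as the interface text tells. Its arguments: {"type":"object","properties":{"targets":{"type":"array","items":{"type":"object","properties":{"claw":{"type":"number"},"x":{"type":"number"},"y":{"type":"number"},"z":{"type":"number"},"wx":{"type":"number"},"wy":{"type":"number"},"wz":{"type":"number"}}}},"squeeze":{"type":"number"}},"required":["targets"]}

```bash
mkdir -p pics; cat > h.py <<'E'
import numpy as np, cv2
from workcell import ctrl, optics
def cam(n):
    p,d=optics.read_camera(n); c=optics.get_calibration(n); return p,d,c
def pts(d,c):
    K=np.array(c["camera_matrix"],float); D=np.array(c["dist_coeffs"],float)
    h,w=d.shape; v,u=np.mgrid[:h,:w]
    n=cv2.undistortPoints(np.stack([u.ravel(),v.ravel()],1).astype(np.float64)[:,None],K,D).reshape(h,w,2)
    P=np.dstack([n*d[...,None],d]); R=np.array(c["R"]);t=np.array(c["t"]).ravel()
    W=(P-t)@R; W[d<=0]=np.nan
    return W
E
python3 - <<'E'
from h import *
o=ctrl.get_obs(); print({k:np.round(v,3) for k,v in o.items()})
for n in("top","side"):
    p,d,c=cam(n); W=pts(d,c); np.savez(f"{n}0.npz",p=p,d=d,W=W)
    print(n,np.round(-np.array(c["R"]).T@np.array(c["t"]).ravel(),3))
    cv2.imwrite(f"pics/{n}0.png",cv2.resize(p,(800,600)))
E
```

```text
{'clock': np.float64(0.0), 'joints': array([ 1.014,  0.088,  1.372,  0.   ,  1.684, -0.103]), 'qvel': array([-0.002,  0.001,  0.001,  0.001, -0.   , -0.001]), 'joint_efforts': array([-1.0000e-03, -3.5187e+01, -3.1327e+01, -0.0000e+00,  1.1000e-02,
       -0.0000e+00]), 'tool_pos': array([0.241, 0.494, 0.23 ]), 'eef_rot': array([-7.07e-01, -3.06e+00,  3.00e-03]), 'contact_force': array([-0.357, -0.002, -0.669]), 'moment': array([0.077, 0.012, 0.   ]), 'finger_gap': np.float64(0.085)}
top [ 0.418 -0.038  1.332]
side [ 0.064 -1.391  1.027]
```

View pics/top0.png

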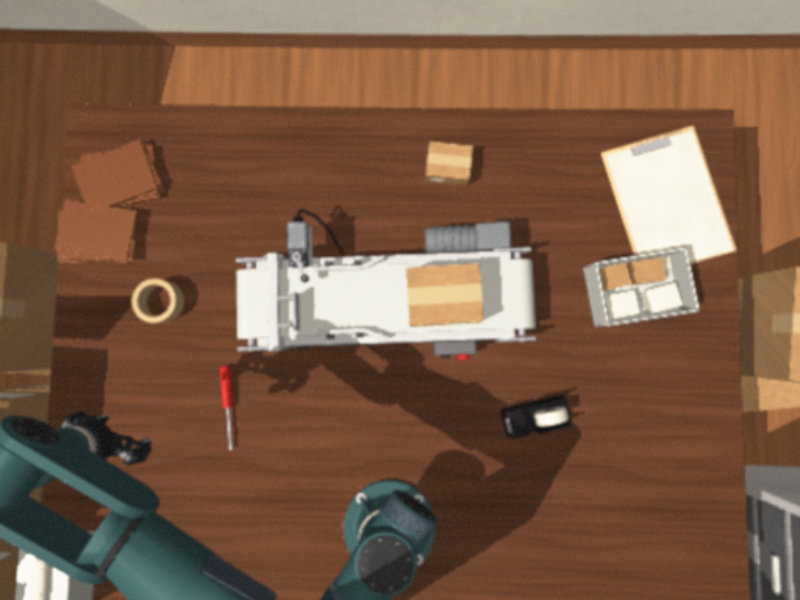

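View pics/side0.png

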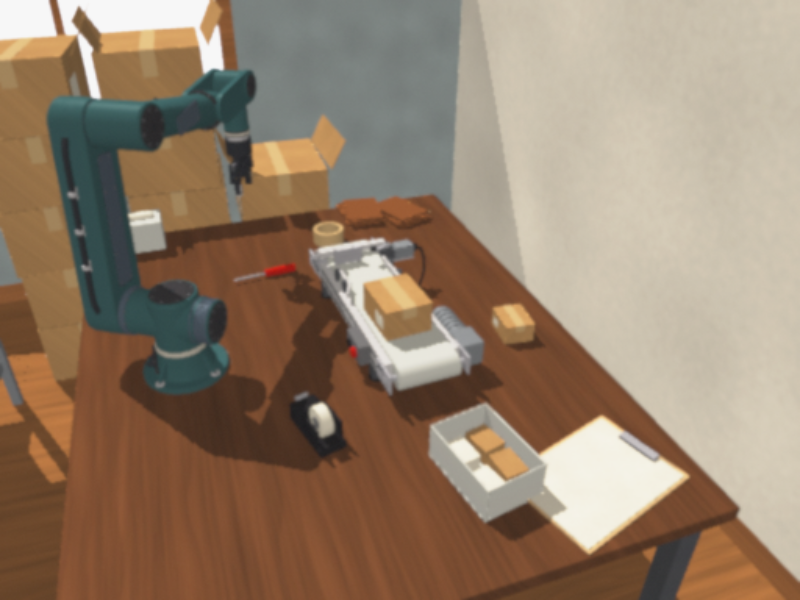

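The top view shows the belt running right (upstream) to left, with the end stop at (293,300) and the switch at (298,240) with its roller at about (304,278). There are two carton-like things. The larger one at (445,295) stands on the belt and the smaller one at (450,160) lies on the table. The larger one on the belt is the one meant, and I'll confirm that in an enlarged crop.

```bash
python3 - <<'E'
from h import *
z=np.load("top0.npz");p=z["p"];W=z["W"]
c=p[150:235,145:350]; cv2.imwrite("pics/crop0.png",cv2.resize(c,None,fx=3.9,fy=3.9,interpolation=cv2.INTER_CUBIC))
Z=W[...,2]
def rect(m,name):
    m=cv2.morphologyEx(m.astype(np.uint8),cv2.MORPH_OPEN,np.ones((3,3)))
    n,l,s,ce=cv2.connectedComponentsWithStats(m)
    i=1+np.argmax(s[1:,4]); q=W[l==i]
    r=cv2.minAreaRect((q[:,:2]*1000).astype(np.float32)); print(name,s[i],np.round(r[0],1),np.round(r[1],1),round(r[2],2),"z",np.nanmedian(q[:,2]))
roi=np.zeros(Z.shape,bool);roi[140:240,140:350]=1
rect(roi&(abs(Z-.18)<.012),"carton")
hsv=cv2.cvtColor(p,cv2.COLOR_BGR2HSV)
rect(roi&(abs(Z-.1)<.006)&(hsv[...,1]<40),"belt")
rect(roi&(abs(Z-.145)<.006)&(W[...,1]>0.1),"stop")
rect(roi&(abs(Z-.126)<.004)&(hsv[...,1]<60),"rails?")
m=roi&(Z>.118)&(Z<.165)
for (v,u) in np.argwhere(m&(W[...,1]>.05)): 
    if Z[v,u]>.132: print(u,v,np.round(W[v,u]*1000).astype(int),p[v,u])
E
```

```text
carton [ 260  168   49   40 1766] [ 517.6 -108.3] [119.8 150.8] 4.1 z 0.18037522501394823
belt [ 178  162  116   58 3379] [511.7  48.3] [183.  397.7] 3.94 z 0.0997638537059327
stop [190 168   4   5  16] [574.5 194.9] [14.2  9.5] 5.79 z 0.14235522993272606
rails? [171 195   7   9  37] [478.  253.6] [32.7 14.4] 30.13 z 0.12735785085676204
187 142 [670 215 133] [127 127 130]
188 142 [670 211 133] [121 123 122]
189 142 [670 208 134] [121 120 120]
190 142 [670 204 135] [122 123 119]
191 142 [670 201 136] [118 117 117]
192 142 [670 197 136] [111 111 112]
195 142 [671 188 132] [ 90  93 105]
184 143 [667 225 134] [135 139 144]
185 143 [667 221 133] [166 167 163]
186 143 [667 218 134] [171 170 170]
187 143 [667 215 134] [163 161 159]
188 143 [666 211 136] [164 165 163]
189 143 [666 207 140] [159 159 158]
190 143 [666 204 136] [152 155 153]
191 143 [666 200 137] [152 153 150]
192 143 [666 197 138] [149 149 150]
193 143 [667 194 133] [152 152 150]
194 143 [666 190 138] [139 139 141]
195 143 [667 187 135] [113 114 115]
184 144 [663 225 134] [138 141 149]
185 144 [662 220 139] [176 175 177]
186 1
[... 13880 characters left out ...]
6] [177 180 184]
179 208 [448 234 134] [184 184 188]
180 208 [448 230 137] [182 185 188]
181 208 [449 227 134] [185 190 192]
182 208 [449 223 136] [185 188 193]
183 208 [449 220 136] [177 180 184]
184 208 [449 217 134] [165 168 172]
186 208 [449 211 134] [147 151 154]
187 208 [449 205 146] [149 151 155]
188 208 [449 202 147] [154 156 158]
189 208 [449 199 141] [129 127 130]
187 209 [445 205 145] [172 179 182]
188 209 [445 201 149] [142 146 148]
189 209 [446 199 141] [111 110 115]
187 210 [442 204 149] [194 208 210]
188 210 [442 200 152] [149 155 156]
189 210 [442 199 141] [114 116 119]
230 215 [428  65 133] [126 127 127]
175 220 [409 246 132] [231 236 240]
177 222 [402 239 132] [147 152 156]
```

View pics/crop0.png

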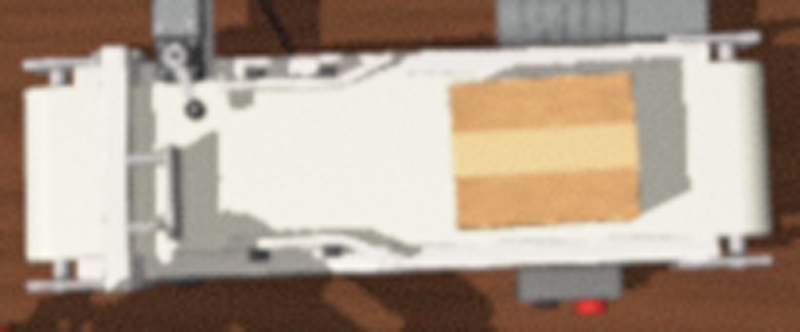

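The enlarged crop shows the larger carton at (545,150) on the belt. Its top measures 120 x 150 mm at z = 0.18, which matches the description. The roller is at (195,108), the stop plate at (172,190), and the switch shaft at (178,55).

Working estimates:
- The stop face is at (503.5, 203) mm with belt yaw 2°.
- The carton is at local (3, -312) mm, about 2° askew.

I'll move to a pose upstream of the roller with the fingers shut.

>>> servo_tool([
  {"claw":0,"x":-55,"y":-23,"z":0,"wz":0.13},
  {"claw":0,"x":-110,"y":-47,"z":0,"wz":0.27},
  {"claw":0,"x":-164,"y":-70,"z":0,"wz":0.4},
  {"claw":0,"x":-218,"y":-94,"z":0,"wz":0.54},
  {"claw":0,"x":-273,"y":-117,"z":0,"wz":0.68},
  {"claw":0,"x":-327,"y":-140,"z":0,"wz":0.81},
  {"claw":0,"x":-382,"y":-164,"z":0,"wz":0.95},
  {"claw":0,"x":-436,"y":-187,"z":0,"wz":1.081},
  {"claw":0,"x":-436,"y":-187,"z":0,"wz":1.081},
  {"claw":0,"x":-436,"y":-187,"z":0,"wz":1.081},
  {"claw":0,"x":-436,"y":-187,"z":0,"wz":1.081},
])

```text
validation failed for argument at $.ta...
```

>>> servo_tool([
  {"claw":0,"x":-55,"y":-23,"z":0,"wx":0,"wy":0,"wz":0.13},
  {"claw":0,"x":-110,"y":-47,"z":0,"wx":0,"wy":0,"wz":0.27},
  {"claw":0,"x":-164,"y":-70,"z":0,"wx":0,"wy":0,"wz":0.4},
  {"claw":0,"x":-218,"y":-94,"z":0,"wx":0,"wy":0,"wz":0.54},
  {"claw":0,"x":-273,"y":-117,"z":0,"wx":0,"wy":0,"wz":0.68},
  {"claw":0,"x":-327,"y":-140,"z":0,"wx":0,"wy":0,"wz":0.81},
  {"claw":0,"x":-382,"y":-164,"z":0,"wx":0,"wy":0,"wz":0.95},
  {"claw":0,"x":-436,"y":-187,"z":0,"wx":0,"wy":0,"wz":1.081},
  {"claw":0,"x":-436,"y":-187,"z":0,"wx":0,"wy":0,"wz":1.081},
  {"claw":0,"x":-436,"y":-187,"z":0,"wx":0,"wy":0,"wz":1.081},
  {"claw":0,"x":-436,"y":-187,"z":0,"wx":0,"wy":0,"wz":1.081},
])

```text
clock: 1.48
tool_pos: [0.5502, 0.1363, 0.2313]
eef_rot: [-2.178, -2.263, -0.0]
contact_force: [0.1, -1.0, 0.8]
finger_gap: 0.0004
```

>>> servo_tool([
  {"claw":0,"x":0,"y":0,"z":30,"wx":0,"wy":0,"wz":0},
  {"claw":0,"x":0,"y":0,"z":60,"wx":0,"wy":0,"wz":0},
  {"claw":0,"x":0,"y":0,"z":85,"wx":0,"wy":0,"wz":0},
  {"claw":0,"x":0,"y":0,"z":98,"wx":0,"wy":0,"wz":0},
  {"claw":0,"x":0,"y":0,"z":98,"wx":0,"wy":0,"wz":0},
  {"claw":0,"x":0,"y":0,"z":98,"wx":0,"wy":0,"wz":0},
])

```text
clock: 2.22
tool_pos: [0.5517, 0.1356, 0.1348]
eef_rot: [2.179, 2.261, 0.003]
contact_force: [-0.5, -0.8, -0.1]
finger_gap: -0.0003
```

```bash
python3 - <<'E'
from h import *
o=ctrl.get_obs(); print(o["tool_pos"],o["contact_force"],o["joints"])
p,d,c=cam("side"); q,d2,c2=cam("top")
a=cv2.resize(p[130:260,170:330],(640,520),interpolation=cv2.INTER_CUBIC)
cv2.imwrite("pics/side1.png",a)
E
```

```text
[0.55168611 0.13563262 0.13484473] [-0.51218154 -0.75981587 -0.10682161] [1.41222603e-01 1.63407730e-01 1.47853683e+00 9.41989621e-05
 1.49698877e+00 1.04533102e-01]
```

View pics/side1.png

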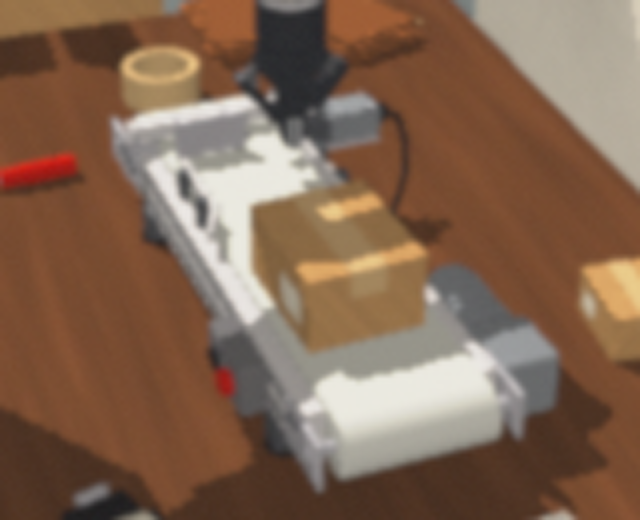

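The side view shows the shut fingertips at (293,130), upright and just upstream of the roller, with the carton well behind at (340,265). Next I push slowly and hold.

>>> servo_tool([
  {"claw":0,"x":10,"y":0,"z":0,"wx":0,"wy":0,"wz":0},
  {"claw":0,"x":20,"y":0,"z":0,"wx":0,"wy":0,"wz":0},
  {"claw":0,"x":27,"y":0,"z":0,"wx":0,"wy":0,"wz":0},
  {"claw":0,"x":32,"y":0,"z":0,"wx":0,"wy":0,"wz":0},
  {"claw":0,"x":37,"y":0,"z":0,"wx":0,"wy":0,"wz":0},
  {"claw":0,"x":42,"y":0,"z":0,"wx":0,"wy":0,"wz":0},
  {"claw":0,"x":46,"y":0,"z":0,"wx":0,"wy":0,"wz":0},
  {"claw":0,"x":50,"y":0,"z":0,"wx":0,"wy":0,"wz":0},
  {"claw":0,"x":53,"y":0,"z":0,"wx":0,"wy":0,"wz":0},
  {"claw":0,"x":55,"y":0,"z":0,"wx":0,"wy":0,"wz":0},
  {"claw":0,"x":55,"y":0,"z":0,"wx":0,"wy":0,"wz":0},
  {"claw":0,"x":55,"y":0,"z":0,"wx":0,"wy":0,"wz":0},
])

```text
clock: 3.82
tool_pos: [0.549, 0.19, 0.1333]
eef_rot: [2.181, 2.261, -0.0]
contact_force: [-0.4, -0.4, 1.1]
finger_gap: 0.0001
```

```bash
python3 - <<'E'
from h import *
o=ctrl.get_obs(); print(o["tool_pos"],o["contact_force"])
p,d,c=cam("side"); q,d2,c2=cam("top")
z=np.load("top0.npz")["p"]
f=lambda a:cv2.resize(a,(390,290),interpolation=cv2.INTER_CUBIC)
cv2.imwrite("pics/b2.png",np.vstack([np.hstack([f(z[150:210,160:240]),f(q[150:210,160:240])]),np.hstack([f(p[140:200,190:270]),f(np.load("side0.npz")["p"][140:200,190:270])])]))
E
```

```text
[0.54904087 0.18998607 0.13333679] [-0.41311232 -0.44567014  1.07122182]
```

View pics/b2.png

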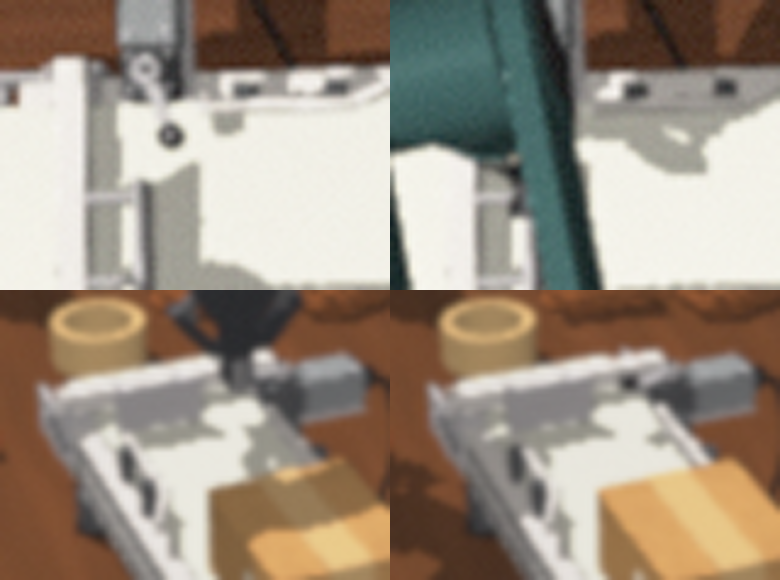

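The side view shows the fingertips at (237,375), where the roller was. The roller itself is hidden behind the fingers, and in the top view the arm hides it too. I'll confirm contact with averaged force readings before and after letting go.

```bash
cat > fa.py <<'E'
from h import *
F=[]
for i in range(12): optics.read_camera("side"); o=ctrl.get_obs(); F.append(np.r_[o["contact_force"],o["tool_pos"]*1000,o["moment"]])
print(np.round(np.mean(F,0),2),np.round(np.std(F,0)/12**.5,2),o["clock"])
E
python3 fa.py
```

```text
[-6.0000e-02 -1.1200e+00  7.6000e-01  5.4906e+02  1.9007e+02  1.3334e+02
 -1.9000e-01 -1.0000e-02 -1.0000e-02] [0.09 0.1  0.13 0.   0.01 0.   0.01 0.   0.01] 4.525
```

>>> servo_tool([
  {"claw":0,"x":-10,"y":0,"z":0,"wx":0,"wy":0,"wz":0},
  {"claw":0,"x":-20,"y":0,"z":0,"wx":0,"wy":0,"wz":0},
  {"claw":0,"x":-30,"y":0,"z":0,"wx":0,"wy":0,"wz":0},
  {"claw":0,"x":-40,"y":0,"z":0,"wx":0,"wy":0,"wz":0},
  {"claw":0,"x":-55,"y":0,"z":0,"wx":0,"wy":0,"wz":0},
  {"claw":0,"x":-70,"y":0,"z":0,"wx":0,"wy":0,"wz":0},
  {"claw":0,"x":-70,"y":0,"z":0,"wx":0,"wy":0,"wz":0},
  {"claw":0,"x":-70,"y":0,"z":0,"wx":0,"wy":0,"wz":0},
])

```text
clock: 5.52
tool_pos: [0.5516, 0.1202, 0.1334]
eef_rot: [-2.181, -2.26, -0.001]
contact_force: [-0.7, 0.5, -0.4]
finger_gap: 0.0001
```

```bash
python3 fa.py
```

```text
[ 2.0000e-01  1.1000e-01  1.6000e-01  5.5153e+02  1.2045e+02  1.3331e+02
 -0.0000e+00 -0.0000e+00 -1.0000e-02] [0.12 0.11 0.11 0.   0.04 0.   0.01 0.01 0.01] 6.125
```

The push read -1.1 N along the belt, and after release it dropped to about 0. That fits the spring. Next I go up, over, and behind the carton with the jaws open.

>>> servo_tool([
  {"claw":0,"x":-5,"y":0,"z":-50,"wx":0,"wy":0,"wz":0},
  {"claw":0,"x":-20,"y":0,"z":-100,"wx":0,"wy":0,"wz":0},
  {"claw":0.5,"x":-60,"y":-6,"z":-110,"wx":0,"wy":0,"wz":0},
  {"claw":1,"x":-105,"y":-12,"z":-110,"wx":0,"wy":0,"wz":0},
  {"claw":1,"x":-150,"y":-18,"z":-110,"wx":0,"wy":0,"wz":0},
  {"claw":1,"x":-195,"y":-24,"z":-110,"wx":0,"wy":0,"wz":0},
  {"claw":1,"x":-240,"y":-30,"z":-110,"wx":0,"wy":0,"wz":0},
  {"claw":1,"x":-285,"y":-36,"z":-110,"wx":0,"wy":0,"wz":0},
  {"claw":1,"x":-325,"y":-42,"z":-110,"wx":0,"wy":0,"wz":0},
  {"claw":1,"x":-346,"y":-45,"z":-110,"wx":0,"wy":0,"wz":0},
  {"claw":1,"x":-346,"y":-45,"z":-110,"wx":0,"wy":0,"wz":0},
  {"claw":1,"x":-346,"y":-45,"z":-110,"wx":0,"wy":0,"wz":0},
])

```text
clock: 7.62
tool_pos: [0.5193, -0.226, 0.2433]
eef_rot: [-2.179, -2.262, -0.001]
contact_force: [0.2, -0.2, -0.1]
finger_gap: 0.0851
```

```bash
python3 - <<'E'
from h import *
o=ctrl.get_obs(); print(o["tool_pos"],o["contact_force"],o["finger_gap"],o["joints"])
q,d,c=cam("top"); W=pts(d,c); np.savez("top1.npz",p=q,W=W)
a=cv2.resize(q[145:225,160:360],(800,320),interpolation=cv2.INTER_CUBIC)
cv2.imwrite("pics/top2.png",a)
E
```

```text
[ 0.51933642 -0.2259664   0.24333581] [ 0.15546259 -0.24695865 -0.13735179] 0.08506746527293521 [-5.11099358e-01  1.22021381e-01  1.30907909e+00  1.04721509e-03
  1.71082198e+00 -5.48232892e-01]
```

View pics/top2.png

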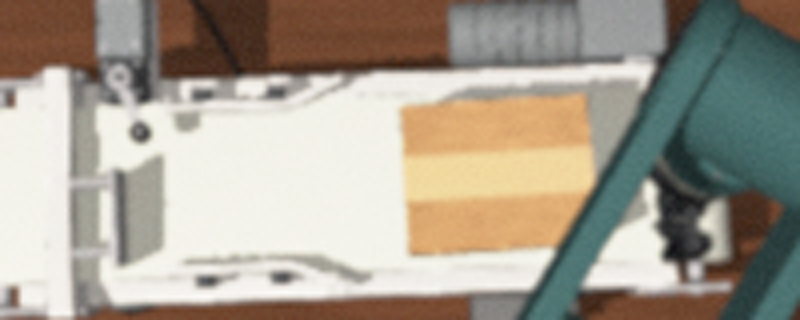

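The top view shows the lever back at rest, with the roller at (140,131) as before. The carton at (497,175) is untouched and the gripper at (685,205) is behind it. I'll descend and start pushing.

>>> servo_tool([
  {"claw":1,"x":0,"y":0,"z":40,"wx":0,"wy":0,"wz":0},
  {"claw":1,"x":0,"y":0,"z":80,"wx":0,"wy":0,"wz":0},
  {"claw":1,"x":0,"y":0,"z":115,"wx":0,"wy":0,"wz":0},
  {"claw":1,"x":0,"y":0,"z":115,"wx":0,"wy":0,"wz":0},
  {"claw":1,"x":10,"y":0,"z":115,"wx":0,"wy":0,"wz":0},
  {"claw":1,"x":20,"y":0,"z":115,"wx":0,"wy":0,"wz":0},
  {"claw":1,"x":25,"y":0,"z":115,"wx":0,"wy":0,"wz":0},
  {"claw":1,"x":30,"y":0,"z":115,"wx":0,"wy":0,"wz":0},
  {"claw":1,"x":35,"y":0,"z":115,"wx":0,"wy":0,"wz":0},
  {"claw":1,"x":40,"y":0,"z":115,"wx":0,"wy":0,"wz":0},
  {"claw":1,"x":45,"y":0,"z":115,"wx":0,"wy":0,"wz":0},
  {"claw":1,"x":50,"y":0,"z":115,"wx":0,"wy":0,"wz":0},
])

```text
clock: 9.18
tool_pos: [0.5176, -0.1785, 0.129]
eef_rot: [2.18, 2.258, -0.001]
contact_force: [-0.0, -5.4, 2.2]
finger_gap: 0.0853
```

>>> servo_tool([
  {"claw":1,"x":6,"y":0,"z":0,"wx":0,"wy":0,"wz":0},
  {"claw":1,"x":12,"y":0,"z":0,"wx":0,"wy":0,"wz":0},
  {"claw":1,"x":18,"y":0,"z":0,"wx":0,"wy":0,"wz":0},
  {"claw":1,"x":24,"y":0,"z":0,"wx":0,"wy":0,"wz":0},
  {"claw":1,"x":30,"y":0,"z":0,"wx":0,"wy":0,"wz":0},
  {"claw":1,"x":36,"y":0,"z":0,"wx":0,"wy":0,"wz":0},
  {"claw":1,"x":40,"y":0,"z":0,"wx":0,"wy":0,"wz":0},
  {"claw":1,"x":40,"y":0,"z":0,"wx":0,"wy":0,"wz":0},
])

```text
clock: 10.18
tool_pos: [0.5162, -0.1376, 0.1289]
eef_rot: [2.181, 2.259, 0.001]
contact_force: [0.1, -4.1, 2.6]
finger_gap: 0.0852
```

```bash
cat > ct.py <<'E'
from h import *
import sys
S=np.array([503.5,203.]);th=.036
o=ctrl.get_obs(); r=o["tool_pos"][:2]*1000-S
R=np.array([[np.cos(th),np.sin(th)],[-np.sin(th),np.cos(th)]])
print("tcp local",R@r,o["tool_pos"][2],o["contact_force"],o["finger_gap"],o["clock"])
q,d,c=cam("top");W=pts(d,c);hsv=cv2.cvtColor(q,cv2.COLOR_BGR2HSV)
m=(abs(W[...,2]-.18)<.01)&(hsv[...,1]>60)&(hsv[...,0]<30);m[:140]=0;m[240:]=0
n,l,s,_=cv2.connectedComponentsWithStats(m.astype(np.uint8));i=1+np.argmax(s[1:,4])
P=(W[l==i][:,:2]*1000-S)@R.T
re=cv2.minAreaRect(P.astype(np.float32));print("carton",np.round(re[0],1),np.round(re[1],1),re[2],"min",P.min(0).round(1),"max",P.max(0).round(1))
# leading edge fit: max ly per lx bin
xs=np.arange(-50,51,5);e=[P[abs(P[:,0]-x)<3,1].max() if (abs(P[:,0]-x)<3).any() else np.nan for x in xs]
e=np.array(e);k=~np.isnan(e);f=np.polyfit(xs[k],e[k],1);print("lead edge slope,ly",f.round(3))
q2,_,_=cam("side")
cv2.imwrite(f"pics/{sys.argv[1]}.png",np.vstack([cv2.resize(q[145:225,160:360],(640,256),interpolation=cv2.INTER_CUBIC),cv2.resize(q2[130:210,170:330],(640,320),interpolation=cv2.INTER_CUBIC)]))
E
python3 ct.py c3
```

```text
tcp local [   0.4375377  -340.88274295] 0.12894344264071753 [ 0.10841118 -4.09732048  2.62633715] 0.08523933731937722 10.175
carton [   5.5 -238.1] [112.2 119. ] 88.95039367675781 min [ -54.  -295.3] max [  65.2 -181.7]
lead edge slope,ly [ 2.20000e-02 -1.83018e+02]
```

View pics/c3.png

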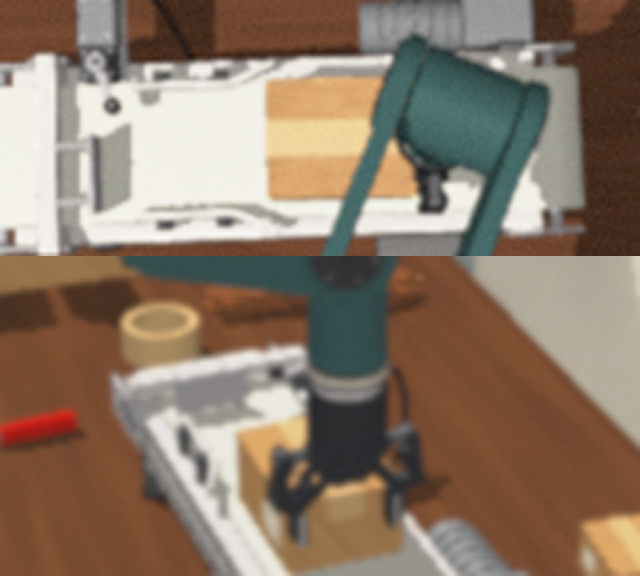

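The carton is squared up behind both fingers, at about (335,138) in the top half. It looks a few mm toward the switch side, so I'll measure the rails' inner faces.

```bash
python3 - <<'E'
from h import *
S=np.array([503.5,203.]);th=.036
R=np.array([[np.cos(th),np.sin(th)],[-np.sin(th),np.cos(th)]])
for n in("top0","top1"):
    W=np.load(n+".npz")["W"]; P=(W[...,:2]*1000-S)@R.T; Z=W[...,2]*1000
    for y in range(-220,-30,15):
        k=(abs(P[...,1]-y)<6)&(Z>118)&(Z<132)&(abs(P[...,0])<110)
        a=P[...,0][k]; print(n,y,"far inner",np.round(np.sort(a[a>0])[:3],1),"near inner",np.round(np.sort(a[a<0])[-3:],1))
E
```

```text
top0 -220 far inner [] near inner []
top0 -205 far inner [] near inner []
top0 -190 far inner [90.4 94. ] near inner [-84.2 -81.  -80.9]
top0 -175 far inner [80.2 81.  83.1] near inner [-77.4 -77.4 -74.1]
top0 -160 far inner [73.5 76.5 76.6] near inner [-70.5 -70.4 -67.1]
top0 -145 far inner [67.3 67.5 70.1] near inner [-63.7 -63.6 -63.6]
top0 -130 far inner [67.4 67.6 67.7] near inner [-63.4 -63.3 -63.2]
top0 -115 far inner [67.8 67.9 68. ] near inner [-63.2 -63.1 -63. ]
top0 -100 far inner [65.3 68.  68. ] near inner [-62.8 -62.8 -62.7]
top0 -85 far inner [65.4 65.5 65.8] near inner [-62.5 -62.4 -62.3]
top0 -70 far inner [64.9 65.3 65.4] near inner [-65.6 -65.4 -65.4]
top0 -55 far inner [65.  65.3 65.6] near inner [-65.4 -65.3 -65.1]
top0 -40 far inner [66.  66.  66.3] near inner [-65.1 -65.  -65. ]
top1 -220 far inner [] near inner []
top1 -205 far inner [] near inner []
top1 -190 far inner [86.6 89.2 94. ] near inner [-84.3 -81.  -80.9]
top1 -175 far inner [80.5 83.4 83.7] near inner [-77.4 -77.4 -74.1]
top1 -160 far inner [73.5 76.6 76.9] near inner [-70.5 -70.4 -67. ]
top1 -145 far inner [67.1 67.3 70.4] near inner [-63.7 -63.6 -63.5]
top1 -130 far inner [67.3 67.5 67.9] near inner [-63.4 -63.3 -63.3]
top1 -115 far inner [67.3 67.5 67.8] near inner [-63.1 -63.  -62.9]
top1 -100 far inner [67.7 67.8 67.9] near inner [-62.8 -62.7 -62.7]
top1 -85 far inner [65.3 65.8 67.6] near inner [-65.8 -62.5 -62.5]
top1 -70 far inner [65.  65.4 65.5] near inner [-65.6 -65.5 -65.4]
top1 -55 far inner [65.5 65.8 66. ] near inner [-65.4 -65.3 -65.2]
top1 -40 far inner [65.6 65.6 66.3] near inner [-65.1 -65.  -65. ]
```

>>> servo_tool([
  {"claw":1,"x":7,"y":-1,"z":0,"wx":0,"wy":0,"wz":0},
  {"claw":1,"x":14,"y":-2,"z":0,"wx":0,"wy":0,"wz":0},
  {"claw":1,"x":21,"y":-3,"z":0,"wx":0,"wy":0,"wz":0},
  {"claw":1,"x":28,"y":-4,"z":0,"wx":0,"wy":0,"wz":0},
  {"claw":1,"x":35,"y":-4,"z":0,"wx":0,"wy":0,"wz":0},
  {"claw":1,"x":42,"y":-4,"z":0,"wx":0,"wy":0,"wz":0},
  {"claw":1,"x":49,"y":-4,"z":0,"wx":0,"wy":0,"wz":0},
  {"claw":1,"x":56,"y":-4,"z":0,"wx":0,"wy":0,"wz":0},
  {"claw":1,"x":63,"y":-4,"z":0,"wx":0,"wy":0,"wz":0},
  {"claw":1,"x":70,"y":-4,"z":0,"wx":0,"wy":0,"wz":0},
  {"claw":1,"x":75,"y":-4,"z":0,"wx":0,"wy":0,"wz":0},
  {"claw":1,"x":80,"y":-4,"z":0,"wx":0,"wy":0,"wz":0},
])

```text
clock: 11.78
tool_pos: [0.5092, -0.0584, 0.1288]
eef_rot: [2.18, 2.259, -0.001]
contact_force: [0.4, -6.2, 3.9]
finger_gap: 0.0852
```

>>> servo_tool([
  {"claw":1,"x":7,"y":0,"z":0,"wx":0,"wy":0,"wz":0},
  {"claw":1,"x":14,"y":0,"z":0,"wx":0,"wy":0,"wz":0},
  {"claw":1,"x":21,"y":0,"z":0,"wx":0,"wy":0,"wz":0},
  {"claw":1,"x":28,"y":0,"z":0,"wx":0,"wy":0,"wz":0},
  {"claw":1,"x":35,"y":0,"z":0,"wx":0,"wy":0,"wz":0},
  {"claw":1,"x":42,"y":0,"z":0,"wx":0,"wy":0,"wz":0},
  {"claw":1,"x":49,"y":0,"z":0,"wx":0,"wy":0,"wz":0},
  {"claw":1,"x":56,"y":0,"z":0,"wx":0,"wy":0,"wz":0},
  {"claw":1,"x":63,"y":0,"z":0,"wx":0,"wy":0,"wz":0},
  {"claw":1,"x":70,"y":0,"z":0,"wx":0,"wy":0,"wz":0},
  {"claw":1,"x":70,"y":0,"z":0,"wx":0,"wy":0,"wz":0},
  {"claw":1,"x":70,"y":0,"z":0,"wx":0,"wy":0,"wz":0},
])

```text
clock: 13.28
tool_pos: [0.5064, 0.0126, 0.1282]
eef_rot: [-2.181, -2.261, -0.001]
contact_force: [1.1, -2.4, 2.7]
finger_gap: 0.0854
```

```bash
python3 ct.py c4
```

```text
tcp local [  -3.95248351 -190.38465089] 0.1282138316067375 [ 1.10529297 -2.4146112   2.68368566] 0.08542365750818938 13.275
carton [  2.6 -59.4] [ 61.8 121. ] 86.6233139038086 min [-57.4 -93.3] max [ 61.5 -28.2]
lead edge slope,ly [-5.0000e-03 -3.1238e+01]
```

View pics/c4.png

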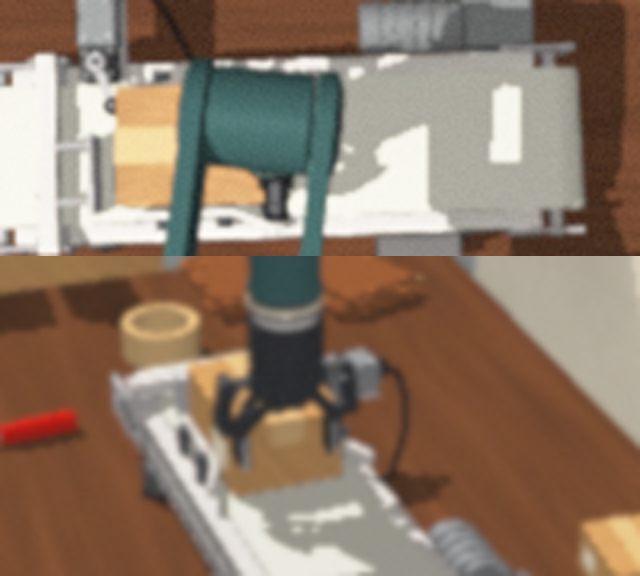

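The carton is between the rails at (155,145), just upstream of the roller at (110,103). It is square, with about 31 mm to go.

>>> servo_tool([
  {"claw":1,"x":4,"y":0,"z":0,"wx":0,"wy":0,"wz":0},
  {"claw":1,"x":8,"y":0,"z":0,"wx":0,"wy":0,"wz":0},
  {"claw":1,"x":12,"y":0,"z":0,"wx":0,"wy":0,"wz":0},
  {"claw":1,"x":15,"y":0,"z":0,"wx":0,"wy":0,"wz":0},
  {"claw":1,"x":18,"y":0,"z":0,"wx":0,"wy":0,"wz":0},
  {"claw":1,"x":20,"y":0,"z":0,"wx":0,"wy":0,"wz":0},
  {"claw":1,"x":22,"y":0,"z":0,"wx":0,"wy":0,"wz":0},
  {"claw":1,"x":24,"y":0,"z":0,"wx":0,"wy":0,"wz":0},
  {"claw":1,"x":26,"y":0,"z":0,"wx":0,"wy":0,"wz":0},
  {"claw":1,"x":26,"y":0,"z":0,"wx":0,"wy":0,"wz":0},
])

```text
clock: 14.62
tool_pos: [0.5053, 0.0375, 0.1282]
eef_rot: [2.181, 2.26, -0.003]
contact_force: [0.5, -5.7, 2.1]
finger_gap: 0.0855
```

>>> servo_tool([
  {"claw":1,"x":1,"y":0,"z":0,"wx":0,"wy":0,"wz":0},
  {"claw":1,"x":2,"y":0,"z":0,"wx":0,"wy":0,"wz":0},
  {"claw":1,"x":2,"y":0,"z":0,"wx":0,"wy":0,"wz":0},
])

```text
clock: 15.0
tool_pos: [0.5053, 0.0392, 0.1282]
eef_rot: [2.181, 2.259, -0.003]
contact_force: [-0.4, -6.0, 2.4]
finger_gap: 0.0856
```

>>> servo_tool([
  {"claw":1,"x":1,"y":0,"z":0,"wx":0,"wy":0,"wz":0},
  {"claw":1,"x":2,"y":0,"z":0,"wx":0,"wy":0,"wz":0},
  {"claw":1,"x":2,"y":0,"z":0,"wx":0,"wy":0,"wz":0},
])

```text
clock: 15.38
tool_pos: [0.5052, 0.0408, 0.1283]
eef_rot: [2.181, 2.259, -0.004]
contact_force: [-0.2, -8.0, 2.6]
finger_gap: 0.0856
```

>>> servo_tool([
  {"claw":1,"x":1,"y":0,"z":0,"wx":0,"wy":0,"wz":0},
  {"claw":1,"x":2,"y":0,"z":0,"wx":0,"wy":0,"wz":0},
  {"claw":1,"x":2,"y":0,"z":0,"wx":0,"wy":0,"wz":0},
])

```text
clock: 15.75
tool_pos: [0.5053, 0.0407, 0.1283]
eef_rot: [2.179, 2.256, -0.009]
contact_force: [0.7, -13.5, 2.6]
finger_gap: 0.0851
```

```bash
python3 ct.py c5
```

```text
tcp local [  -4.06688222 -162.29022746] 0.1282688076059746 [  0.72624612 -13.45626019   2.6192902 ] 0.08513257924343358 15.75
carton [  1.3 -25.4] [ 49.1 116.1] 87.8822250366211 min [-56.7 -51.9] max [59.8 -2.5]
lead edge slope,ly [ 0.027 -4.387]
```

Contact with the stop: the force is up to 13.5 N and the TCP has stopped advancing. I'll press a little more to seat the carton square, then back off.

>>> servo_tool([
  {"claw":1,"x":1,"y":0,"z":0,"wx":0,"wy":0,"wz":0},
  {"claw":1,"x":2,"y":0,"z":0,"wx":0,"wy":0,"wz":0},
  {"claw":1,"x":3,"y":0,"z":0,"wx":0,"wy":0,"wz":0},
  {"claw":1,"x":3,"y":0,"z":0,"wx":0,"wy":0,"wz":0},
])

```text
clock: 16.35
tool_pos: [0.5055, 0.0406, 0.1286]
eef_rot: [2.175, 2.253, -0.015]
contact_force: [1.5, -21.6, 2.4]
finger_gap: 0.0851
```

>>> servo_tool([
  {"claw":1,"x":-1,"y":0,"z":0,"wx":0,"wy":0,"wz":0},
  {"claw":1,"x":-3,"y":0,"z":0,"wx":0,"wy":0,"wz":0},
  {"claw":1,"x":-5,"y":0,"z":0,"wx":0,"wy":0,"wz":0},
  {"claw":1,"x":-10,"y":0,"z":0,"wx":0,"wy":0,"wz":0},
  {"claw":1,"x":-25,"y":0,"z":0,"wx":0,"wy":0,"wz":0},
  {"claw":1,"x":-50,"y":0,"z":0,"wx":0,"wy":0,"wz":0},
  {"claw":1,"x":-80,"y":0,"z":-40,"wx":0,"wy":0,"wz":0},
  {"claw":1,"x":-110,"y":0,"z":-90,"wx":0,"wy":0,"wz":0},
  {"claw":1,"x":-150,"y":-20,"z":-120,"wx":0,"wy":0,"wz":0},
  {"claw":1,"x":-190,"y":-40,"z":-140,"wx":0,"wy":0,"wz":0},
  {"claw":1,"x":-190,"y":-40,"z":-140,"wx":0,"wy":0,"wz":0},
  {"claw":1,"x":-190,"y":-40,"z":-140,"wx":0,"wy":0,"wz":0},
])

```text
clock: 17.85
tool_pos: [0.4717, -0.1437, 0.2674]
eef_rot: [-2.18, -2.259, -0.001]
contact_force: [-1.1, -0.3, -0.6]
finger_gap: 0.0855
```

```bash
python3 ct.py c6
```

```text
tcp local [ -44.27485715 -345.29088604] 0.26736703805325446 [-1.12243055 -0.32643553 -0.57390856] 0.08553910840336659 17.85
carton [  2.1 -76.3] [148.9 119.1] 89.09513854980469 min [ -58.3 -151.1] max [61.7 -2.5]
lead edge slope,ly [ 0.018 -4.151]
```

View pics/c6.png

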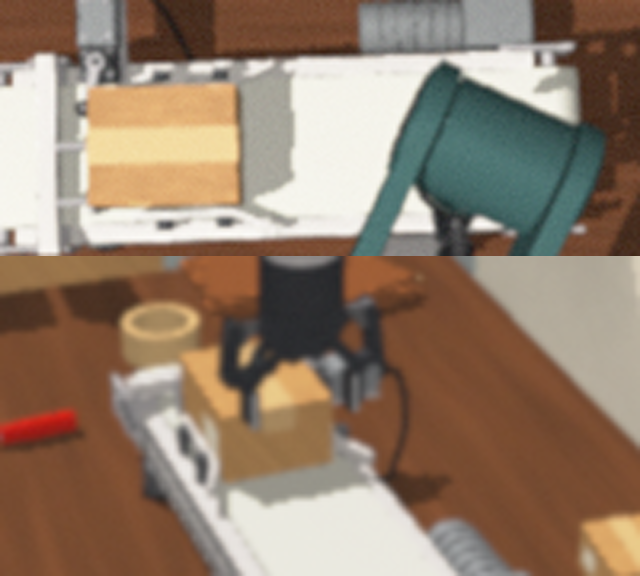

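The carton sits flush at the stop at (165,145). The tripped roller shows at (82,107), just past its leading face, and the arm is clear. The carton's leading edge hasn't moved since I released it, so I'm handing in.

```bash
python3 -c "
from workcell import ctrl; print(ctrl.sign_off())"
```

```text
the job is handed in; nothing more can be done
None
```

I pushed the roller lever with the shut fingers to about 27 mm of roller travel. I then let it spring back, slid the carton along the rails to the stop plate, and handed in at about 18 s of the 67 s allowed.

- **Lever push:** the fingers felt about 1.1 N of spring force while pushing and about 0 after release. Arm and fingers hid the roller during the push, so its angle, about 0.54 rad, comes from geometry only. The click itself was not seen.
- **Spring-back:** a top picture taken before I touched the carton showed the roller at its rest position.
- **Carton at the stop:** the force rose to about 22 N with no further movement, so it was seated. After release its centre measured 76 mm upstream of the stop face, against an allowed 70 to 80 mm.
- **Squareness:** the two readings were about 0.9° and 1.0° against a limit of about 2.9°. The leading edge read 4 mm short of the plate, close to the 5 mm limit. I put that down to the calibration error and my estimate of the stop position.
- **Switch held tripped:** the roller was visible past the leading face. I did not measure the lever angle at the end.
- **Other objects:** I never went near the tape roll, screwdriver, basket or tape dispenser, but I did not measure their positions again. The arm ended clear of everything.

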